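# Strip the label rolls off the spindle stand and close them up in the tray

## Robot

A 6-joint arm with a two-finger parallel gripper is mounted at the origin on a cart in front of the work surface, level with it; the furniture and walls round the work are solid. World frame = base frame: x ahead of the robot, y to its left, z up, the work surface at z = 0. Lengths are in mm, angles in degrees, forces in N, time in s.
With the tool pointing down it reaches from about 300 to 850 mm from the base axis. Payload 4.2 kg.
Tool frame: the origin (TCP) lies at the very end of the fingers, on their centre line; the grasp point (between the pads) lies 19 mm behind it (env.grip_point_offset is the distance from the TCP to the grasp point, in mm); z points along the fingers, y is the line along which they close (so a half turn about z gives the same grasp; the last joint's range is limited). The gripper opens to 91 mm and grips with 3 to 60 N. Pads are 32 mm wide; open, the fingers measure 118 mm over their backs; the gripper's body (76 mm by 178 mm) begins 60 mm behind the grasp point.
Start: joints at [-1.146, 18.312, 89.639, -0, 72.044, -1.146], TCP at [575.016, 0, 213.976] pointing down, gripper open.
Joint ranges: [-177.97, 177.97], [-48.28, 115.42], [12.27, 149.76], [-77.06, 257.06], [2.81, 150.46], [-146.56, 146.56]. Speed limits (degrees/s): [147.25, 147.25, 180, 180, 180, 180].

## Interface

Orientations are given as [roll, pitch, yaw] about the fixed x, y, z axes, in that order (R = Rz(yaw) Ry(pitch) Rx(roll)).
In Python, from workcell import env gives the robot as it stands. The module is installed in compiled form; this text tells all that it offers.
- The arm moves only by the tool arm_command, never from a script. Its argument "rows" is a list of rows, each an object with "delta_pos": the shift along the tool's x, y, z in mm, a list of three; "roll": the turn about the tool's z in units of 5 degrees (1.0 is 5 degrees); "jaw": the opening in per cent of the stroke, from 0 (shut) to 100 (fully open). A call has 1 to 20 rows; each row is the pose to reach, as a shift and turn from the pose commanded when the call began, along the tool's axes at that moment; what a row does not reach only later rows make up. A row lasts 1/12 s, in which the tool goes at most 41.7 mm and 7.16 degrees, less where a joint would pass 70% of its speed; a pose out of reach is approached as far as the arm can. A call with a gripper value outside its range is refused whole. The fingers move at their own pace and stop on an object; "squeeze" is the grip in N (left out, the last holds). Time passes only in rows, so rows that repeat a pose let the fingers close. It gives the time, the measured TCP pose, the force, the opening and the grip force at its end, in the units of the state.
- env.state(): the state, without advancing time (a new reading comes with each control period).
- env.grab_frame(name): name is "scene" or "side" or "wrist"; returns a dict with "img" (480x640x3 uint8, blue, green, red), "z_map" (480x640 float32, mm along the optical axis (not along the pixel's ray), 0 where there is no reading), "fov_y" (degrees; the focal length in pixels is half the picture's height over the tangent of half this angle, whatever the lens; pixels are square), "cx", "cy" (the principal point, pixels), "R" (3x3) and "t" (3): a world point X has camera coordinates R X + t; the wrist camera has in their place "T_tool_cam" (4x4, takes a point from camera to tool coordinates, whose origin is the TCP and whose axes are the flange's). Camera axes: x right, y down, z forward; pixel columns grow to the right and rows downward; lengths in mm; the calibration is good to about 2 mm. The wrist camera is an equidistant fisheye: a pixel r from the principal point sees the ray r / f radians off the axis. A picture is of the moment at which its call begins: read the wrist's pose just before it.
- env.job_done(): hands the job in; it is judged then, once.
The state is a dict: "time_s": time; "qpos": joint angles; "qvel": joint speeds; "effort": joint torques, N m; "ee_pos": TCP position; "ee_rot": TCP orientation; "force": force on the tool from outside, world axes, zero at the start; "torque": the same for the moment, N m; "gripper_width": finger opening in mm; "gripper_force": force on a finger pad.
Only numpy, scipy, OpenCV 4.12 (cv2) and the standard library are available. Lean on these libraries where they do the work, as an engineer would, in place of code of your own. Each camera call takes 0.05 s, during which the arm holds its last target. There are 200 camera calls.

## Task

Slide the three label rolls up off the spindles of the stand and stand them flat on the floor of the channel tray in a single row: the tall roll against the tray's end stop, then the two short ones in either order, nudged up towards the stop until there is no gap left in the row. Set the rolls down rather than dropping them, and leave the bottle, the vial and the timer where they stand.

Things in the scene. Friction and masses are not known exactly. Their poses are not given: they have to be found in the camera images.
- tall_roll_center (a point): the tall roll of label web wound on a cardboard core, white, standing flat with its axis upright, outside diameter 54 mm, bore 26 mm, height 48 mm, about 90 g, rigid; at the start it sits over one of the three spindles, on a shoulder 20 mm above the table. This point is its centre, half-way up on the axis; z is the axis, its yaw means nothing
- short_roll_a_center (a point): one of the two equal short rolls, of label web wound on a cardboard core, white, standing flat with its axis upright, outside diameter 54 mm, bore 26 mm, height 34 mm, about 90 g, rigid; at the start it sits over one of the three spindles, on a shoulder 20 mm above the table. This point is its centre, half-way up on the axis; z is the axis, its yaw means nothing
- short_roll_b_center (a point): the other of the two equal short rolls, of label web wound on a cardboard core, white, standing flat with its axis upright, outside diameter 54 mm, bore 26 mm, height 34 mm, about 90 g, rigid; at the start it sits over one of the three spindles, on a shoulder 20 mm above the table. This point is its centre, half-way up on the axis; z is the axis, its yaw means nothing
- stand: spindle stand, fixed: aluminium base bar 216 x 62 x 8 mm with three upright steel spindles in a line along its x axis, at -64, 0 and +64 mm from its centre, so that neighbouring rolls stand only 10 mm apart. Each spindle is 20 mm thick, rises from a shoulder (35 mm wide, top 20 mm above the table) and ends 78 mm above the table with a slight taper. Origin: centre of the underside
- tray_stop (a point): channel tray, fixed, of sheet steel, 200 mm long: flat floor 4 mm above the table, 62 mm wide between two low side rails 3 mm thick whose tops are 10 mm above the table; one end closed by an end stop whose top is 30 mm above the table, the other end open. This point is on the floor, mid-width, at the inner face of the end stop; its x axis runs along the channel from the stop to the open end (195 mm away), y across, z up
- bottle_center (a point): bystander: whitish translucent bottle with a white cap and a green band, loose, 71 mm across, 242 mm tall, standing between the stand and the tray. This point is on its axis 120 mm up
- vial_center (a point): bystander: small amber vial with a dark cap, loose, 25 mm across, 54 mm tall, standing beside the stand. This point is half-way up
- timer_center (a point): bystander: white bench timer, loose, 60 x 62 x 28 mm, lying beyond the tray's end stop. This point is half-way up
Not all that is in view belongs to the job. Leave any green look-alike of the part that bears tray_stop alone. Leave any black look-alike of the part that bears short_roll_a_center alone.

How it is judged (in metres and radians):
At the end, for the whole second after the job is handed in: All three rolls stand flat and at rest on the tray's floor (4 mm, 0.1 rad), within 5 mm of the channel's mid-line; the tall one is within 2.5 mm of the end stop, and the gaps from the stop to the farthest roll add up to at most 5.5 mm (short rolls' centres within 140.5 mm of the stop) (x of tall_roll_center in the frame of tray_stop between 0.02 and 0.0295 m and y of tall_roll_center in the frame of tray_stop between -0.005 and 0.005 m and z of tall_roll_center in the frame of tray_stop between 0.02 and 0.028 m and angle between each of tall_roll_center, short_roll_a_center, short_roll_b_center's own z axis and vertical below 0.1 rad and linear speed of each of tall_roll, short_roll_a, short_roll_b below 0.02 m/s and x of short_roll_a_center in the frame of tray_stop between 0.02 and 0.1405 m and y of short_roll_a_center in the frame of tray_stop between -0.005 and 0.005 m and z of short_roll_a_center in the frame of tray_stop between 0.013 and 0.021 m and x of short_roll_b_center in the frame of tray_stop between 0.02 and 0.1405 m and y of short_roll_b_center in the frame of tray_stop between -0.005 and 0.005 m and z of short_roll_b_center in the frame of tray_stop between 0.013 and 0.021 m); the robot touches nothing.
It fails at once if the bottle is shifted by more than 20 mm or knocked over (distance of bottle_center from where it was at the start of the episode above 0.02 m or angle between bottle_center's own z axis and vertical above 0.4 rad).
It fails at once if the vial is shifted by more than 20 mm or knocked over (distance of vial_center from where it was at the start of the episode above 0.02 m or angle between vial_center's own z axis and vertical above 0.4 rad).
It fails at once if the timer is shifted by more than 20 mm or knocked over (distance of timer_center from where it was at the start of the episode above 0.02 m or angle between timer_center's own z axis and vertical above 0.4 rad).
It fails at once if a roll is dropped (out of the fingers, it moves faster than 0.7 m/s with its centre less than 70 mm above the table) ((linear speed of tall_roll above 0.7 m/s and height (world z) of tall_roll_center below 0.07 m and contact force between the fingers and tall_roll below 0.5 N) or (linear speed of short_roll_a above 0.7 m/s and height (world z) of short_roll_a_center below 0.07 m and contact force between the fingers and short_roll_a below 0.5 N) or (linear speed of short_roll_b above 0.7 m/s and height (world z) of short_roll_b_center below 0.07 m and contact force between the fingers and short_roll_b below 0.5 N)).
It also fails if it takes over 72 s, if anything falls off the work surface, if the arm or the gripper's body presses on something with over 40 N, if the wrist force passes 120 N, or if a joint passes its speed limit or range.

## Working session

There is one attempt and no reset: what is moved stays moved. The work goes in short steps, Python scripts to look and compute and a tool call to move; the robot and the scene stay as the last step left them, time stands still between calls to the robot, and variables do not carry over. Pictures are saved under pics/ and viewed, at most 10 in all, crops included, and the job is handed in when it is done.

Besides the shell and the picture viewer there is one more tool, called after "Call:" in YAML: its name, and indented under it one key for each argument. arm_command: Moves the arm, as the interface text tells. Its arguments: {"type":"object","properties":{"rows":{"type":"array"},"squeeze":{"type":"number"}},"required":["rows"]}

```bash
mkdir -p pics
cat > h.py <<'E'
import numpy as np, cv2
from workcell import env
def grab(n):
    f=env.grab_frame(n); f['f']=240/np.tan(np.radians(f['fov_y']/2)); return f
def world(f):
    z=f['z_map'].astype(float); v,u=np.mgrid[:480,:640]
    P=np.stack([(u-f['cx'])/f['f']*z,(v-f['cy'])/f['f']*z,z],-1)
    W=(P-np.array(f['t']))@np.array(f['R']); W[z==0]=np.nan; return W
E
python3 - <<'E'
from h import *
s=env.state(); print(s['time_s'],s['ee_pos'],s['ee_rot'],s['gripper_width'])
for n in('scene','side'):
    f=grab(n); cv2.imwrite(f'pics/{n}.png',f['img']); np.savez(f'{n}.npz',W=world(f),img=f['img']); print(n,f['R'],f['t'],f['f'])
E
```

```text
0.0 [ 5.74505329e+02 -3.30720757e-03  2.13117239e+02] [-1.79898250e+02 -7.11339134e-04  8.99994791e+01] 91.27863022780494
scene [[ 0.65725559 -0.7534081   0.01978209]
 [-0.28472967 -0.27252293 -0.91905401]
 [ 0.6978138   0.59842083 -0.39363486]] [-343.26124309  226.2666548   838.74275944] 514.6629868727399
side [[ 0.99842231 -0.05518037  0.01039288]
 [-0.01015472 -0.35948055 -0.93309733]
 [ 0.05522469  0.93151965 -0.35947374]] [-483.00036913   99.13788222 1141.14445163] 493.7269366135037
```

View pics/scene.png

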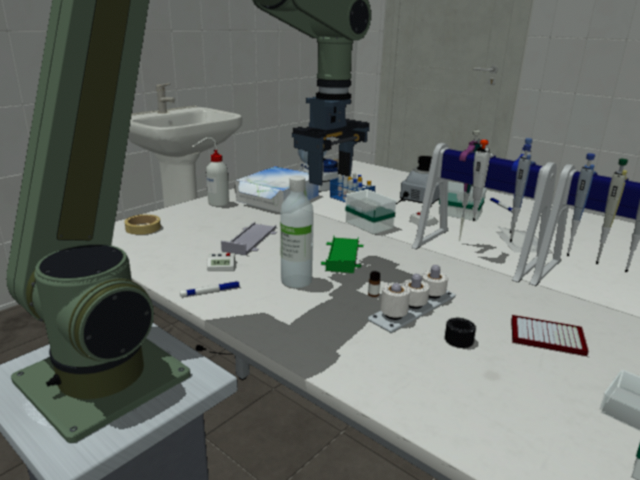

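View pics/side.png

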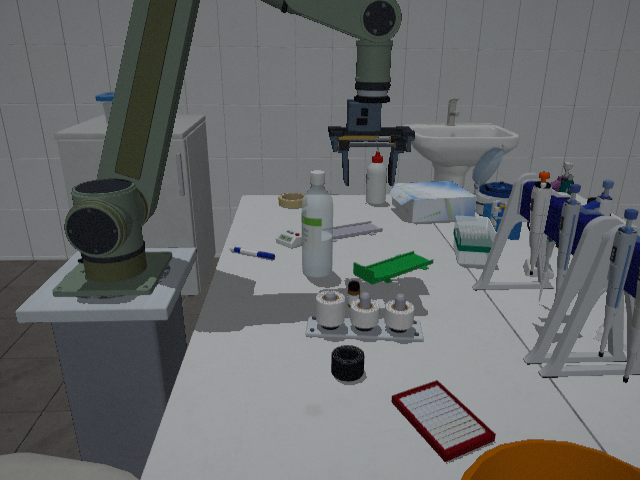

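The scene view shows the stand with three white rolls at (395,300), (417,292) and (436,283). The grey tray is at (250,238), with the timer at (220,262), the bottle at (297,240) and the vial at (374,284). The side view shows the tall roll is the leftmost one, at (330,308). The green tray and black roll are decoys.

```bash
cat > m.py <<'E'
from h import *
from scipy.optimize import least_squares
out=[]
for n,px in(('scene',dict(T=(395,300),A=(417,292),B=(436,283),timer=(220,262),vial=(374,284),bottle=(297,260),tray=(255,232))),('side',dict(T=(330,315),A=(364,318),B=(399,318),timer=(288,238),vial=(353,287),bottle=(317,250),tray=(355,230)))):
    d=np.load(n+'.npz');W=d['W']
    for k,(u,v) in px.items(): print(n,k,np.round(np.nanmedian(W[v-2:v+3,u-2:u+3].reshape(-1,3),0)))
E
python3 m.py
python3 - <<'E'
from h import *
# top-down composite, 1px = 1mm, x 350..750 right, y up 
ims=[]
for n in('scene','side'):
    d=np.load(n+'.npz');W=d['W'].reshape(-1,3);c=d['img'].reshape(-1,3)
    im=np.zeros((560,390,3),np.uint8)
    ok=np.isfinite(W).all(1)&(W[:,2]<120)&(W[:,2]>-20)
    W=W[ok];c=c[ok];o=np.argsort(W[:,2]);W=W[o];c=c[o]
    x=((W[:,0]-300)/1.25).astype(int);y=((400-W[:,1])/1.25).astype(int)
    k=(x>=0)&(x<389)&(y>=0)&(y<559)
    for a in(0,1):
        for b in(0,1): im[y[k]+a,x[k]+b]=c[k]
    ims.append(im)
cv2.imwrite('pics/top.png',np.hstack(ims))
E
```

```text
scene T [ 454. -266.   59.]
scene A [ 520. -276.   54.]
scene B [ 583. -283.   51.]
scene timer [385. 165.  20.]
scene vial [ 521. -173.   33.]
scene bottle [436. -30.  72.]
scene tray [592. 269.   4.]
side T [ 474. -277.   44.]
side A [ 535. -284.   41.]
side B [ 597. -291.   44.]
side timer [390. 162.  19.]
side vial [ 527. -175.   47.]
side bottle [460. -37.  69.]
side tray [579. 255.   4.]
```

View pics/top.png

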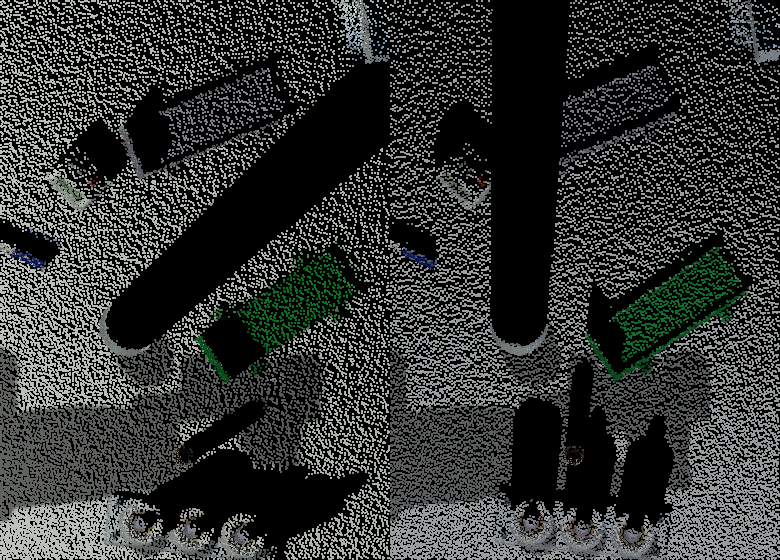

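```bash
cat > fit.py <<'E'
from h import *
from scipy.optimize import least_squares
def circ(P,c,r):
    s=least_squares(lambda q:np.hypot(P[:,0]-q[0],P[:,1]-q[1])-r,c,loss='soft_l1',f_scale=1.0)
    return s.x
for n in('scene','side'):
    W=np.load(n+'.npz')['W'].reshape(-1,3); W=W[np.isfinite(W).all(1)]
    for k,c,h in(('T',(468,-258),68),('A',(532,-266),54),('B',(596,-274),54)):
        c=np.array(c,float)
        for _ in range(4):
            d=np.hypot(W[:,0]-c[0],W[:,1]-c[1])
            P=W[(d>21)&(d<33)&(W[:,2]>26)&(W[:,2]<h-4)]
            c=circ(P,c,27)
        d=np.hypot(W[:,0]-c[0],W[:,1]-c[1]); t=W[(d<26)&(d>15)&(W[:,2]>45)&(W[:,2]<75),2]
        print(n,k,c.round(1),len(P),'top',np.median(t).round(1))
    for k,c,r,z in(('bottle',(450,-5),35.5,(30,120)),('vial',(527,-165),12.5,(10,40))):
        c=np.array(c,float)
        for _ in range(4):
            d=np.hypot(W[:,0]-c[0],W[:,1]-c[1]); P=W[(d<r+8)&(W[:,2]>z[0])&(W[:,2]<z[1])]; c=circ(P,c,r)
        print(n,k,c.round(1),len(P))
    # tray floor/ stop
    R=W[(W[:,0]>420)&(W[:,0]<680)&(W[:,1]>150)&(W[:,1]<350)]
    S=R[(R[:,2]>13)&(R[:,2]<40)]; F=R[(R[:,2]>2.5)&(R[:,2]<6)]; L=R[(R[:,2]>8)&(R[:,2]<12)]
    for nm,Q in(('stop',S),('floor',F),('rail',L)):
        if len(Q)>5:
            r=cv2.minAreaRect(Q[:,:2].astype(np.float32)); print(n,nm,len(Q),np.round(cv2.boxPoints(r),0).tolist(),round(r[2],1),np.round(np.median(Q,0)))
E
python3 fit.py
```

```text
scene T [ 477.5 -252.6] 479 top 68.2
scene A [ 541.4 -260.2] 199 top 54.3
scene B [ 604.7 -268. ] 196 top 54.5
scene bottle [462.5  -5.2] 1216
scene vial [ 531.2 -167.8] 153
scene stop 195 [[395.0, 220.0], [421.0, 156.0], [579.0, 219.0], [553.0, 284.0]] 22.0 [463. 207.  22.]
scene floor 557 [[422.0, 157.0], [667.0, 149.0], [672.0, 343.0], [428.0, 351.0]] 88.3 [567. 255.   4.]
scene rail 123 [[411.0, 227.0], [438.0, 161.0], [663.0, 253.0], [636.0, 319.0]] 22.2 [530. 227.  10.]
side T [ 476.  -249.7] 526 top 66.9
side A [ 539.5 -257.1] 334 top 53.1
side B [ 603.  -264.7] 331 top 53.2
side bottle [460.5  -2.2] 1125
side vial [ 529.4 -164.3] 127
side stop 12 [[422.0, 163.0], [425.0, 163.0], [425.0, 186.0], [422.0, 186.0]] 89.6 [424. 167.  21.]
side floor 341 [[387.0, 250.0], [429.0, 146.0], [673.0, 244.0], [631.0, 348.0]] 21.8 [576. 263.   4.]
side rail 70 [[396.0, 225.0], [423.0, 158.0], [658.0, 253.0], [631.0, 321.0]] 22.0 [578. 244.   9.]
```

Call:
arm_command:
  rows:
    - {"delta_pos": [-30, -3, 5], "roll": 1, "jaw": 100}
    - {"delta_pos": [-65, -8, 10], "roll": 2.3, "jaw": 100}
    - {"delta_pos": [-100, -13, 15], "roll": 3.7, "jaw": 100}
    - {"delta_pos": [-135, -18, 20], "roll": 5.1, "jaw": 100}
    - {"delta_pos": [-170, -23, 25], "roll": 6.5, "jaw": 100}
    - {"delta_pos": [-205, -28, 30], "roll": 7.9, "jaw": 100}
    - {"delta_pos": [-235, -32, 33], "roll": 9.3, "jaw": 100}
    - {"delta_pos": [-252, -34, 33], "roll": 10.7, "jaw": 100}
    - {"delta_pos": [-259, -34, 33], "roll": 12.1, "jaw": 100}
    - {"delta_pos": [-259, -34, 33], "roll": 13.5, "jaw": 100}
    - {"delta_pos": [-259, -34, 33], "roll": 14.9, "jaw": 100}
    - {"delta_pos": [-259, -34, 33], "roll": 16.3, "jaw": 100}
    - {"delta_pos": [-259, -34, 33], "roll": 17.7, "jaw": 100}
    - {"delta_pos": [-259, -34, 33], "roll": 18.8, "jaw": 100}
    - {"delta_pos": [-259, -34, 33], "roll": 19.4, "jaw": 100}
    - {"delta_pos": [-259, -34, 33], "roll": 19.4, "jaw": 100}
    - {"delta_pos": [-259, -34, 33], "roll": 19.4, "jaw": 100}

```text
time_s: 1.52
ee_pos: [540.8, -258.9, 180.6]
ee_rot: [-180.0, 0.0, -6.9]
force: [0.8, -0.3, -0.1]
gripper_width: 91.2
gripper_force: 0.0
```

```bash
cat >> h.py <<'E'
from scipy.spatial.transform import Rotation as Ro
def wrist():
    s=env.state(); f=env.grab_frame('wrist')
    T=np.eye(4); T[:3,:3]=Ro.from_euler('xyz',s['ee_rot'],degrees=True).as_matrix(); T[:3,3]=s['ee_pos']
    f['M']=T@np.array(f['T_tool_cam']); f['f']=240/np.tan(np.radians(f['fov_y']/2))
    z=f['z_map'].astype(float); v,u=np.mgrid[:480,:640]; a=u-f['cx']; b=v-f['cy']; r=np.hypot(a,b)+1e-9; th=r/f['f']
    k=np.tan(np.minimum(th,1.5))/r
    W=np.stack([a*k*z,b*k*z,z],-1)@f['M'][:3,:3].T+f['M'][:3,3]; W[(z==0)|(th>1.4)]=np.nan
    f['W']=W; return s,f
E
python3 - <<'E'
from h import *
s,f=wrist(); print(s['time_s'],s['ee_pos'],s['ee_rot'],s['qpos']); print(np.round(f['T_tool_cam'],3),f['fov_y'])
cv2.imwrite('pics/w1.png',f['img']); np.savez('w1.npz',W=f['W'],img=f['img'])
from scipy.optimize import least_squares
W=f['W'].reshape(-1,3);W=W[np.isfinite(W).all(1)]
for k,c,h in(('T',(477,-251),68),('A',(540,-259),54),('B',(604,-266),54)):
    c=np.array(c,float)
    for _ in range(4):
        d=np.hypot(*(W[:,:2]-c).T); P=W[(d<32)&(d>9)&(abs(W[:,2]-h)<4)]; 
        c=least_squares(lambda q:np.maximum(np.hypot(*(P[:,:2]-q).T)-27,0)+np.minimum(np.hypot(*(P[:,:2]-q).T)-13,0),c).x
    print(k,c,len(P),np.median(P[:,2]), 'bbox mid',(P[:,:2].min(0)+P[:,:2].max(0))/2)
E
```

```text
1.5167 [ 540.80449814 -258.90419883  180.59344903] [-1.79983053e+02  3.95131203e-02 -6.91638324e+00] [-2.66827019e+01  2.17939083e+01  8.92935501e+01  2.77015452e-03
  6.89554577e+01  7.02326915e+01]
[[-0.00000e+00 -9.54000e-01 -2.99000e-01  8.51590e+01]
 [ 1.00000e+00 -0.00000e+00 -0.00000e+00 -6.00000e-03]
 [ 0.00000e+00 -2.99000e-01  9.54000e-01 -1.70969e+02]
 [ 0.00000e+00  0.00000e+00  0.00000e+00  1.00000e+00]] 65.70646984690485
T [ 475.17786895 -250.68362714] 2269 68.18838334061616 bbox mid [ 476.61270273 -250.68728887]
A [ 538.58941239 -257.99556502] 2366 54.15851424579313 bbox mid [ 539.84701171 -258.24785593]
B [ 603.4023878  -265.90699081] 2676 54.08365780961378 bbox mid [ 603.87571432 -266.03737076]
```

View pics/w1.png

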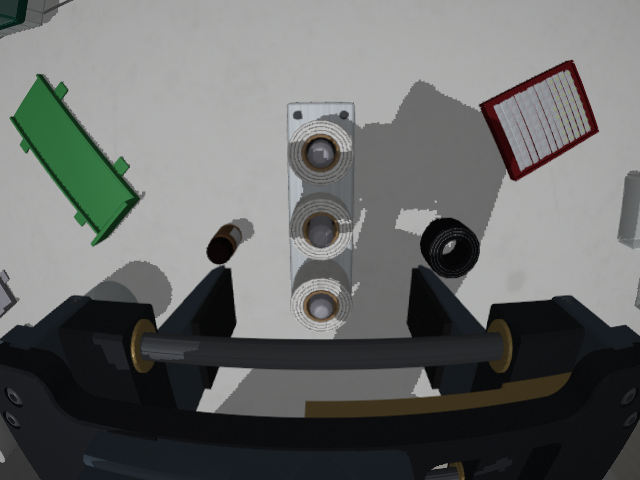

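The wrist view shows the three rolls in line: tall at (322,303), then short at (320,230) and (322,153), with the fingers straddling the line. Next I'll grasp the tall roll.

Call:
arm_command:
  rows:
    - {"delta_pos": [-25, 0, 15], "roll": 0, "jaw": 100}
    - {"delta_pos": [-50, 0, 40], "roll": 0, "jaw": 100}
    - {"delta_pos": [-65, 0, 70], "roll": 0, "jaw": 100}
    - {"delta_pos": [-65, 0, 100], "roll": 0, "jaw": 100}
    - {"delta_pos": [-65, 0, 125], "roll": 0, "jaw": 100}
    - {"delta_pos": [-65, 0, 142], "roll": 0, "jaw": 100}
    - {"delta_pos": [-65, 0, 149], "roll": 0, "jaw": 100}
    - {"delta_pos": [-65, 0, 149], "roll": 0, "jaw": 100}
    - {"delta_pos": [-65, 0, 149], "roll": 0, "jaw": 40}
    - {"delta_pos": [-65, 0, 149], "roll": 0, "jaw": 40}
    - {"delta_pos": [-65, 0, 149], "roll": 0, "jaw": 40}
    - {"delta_pos": [-65, 0, 149], "roll": 0, "jaw": 40}
    - {"delta_pos": [-65, 0, 149], "roll": 0, "jaw": 40}
    - {"delta_pos": [-65, 0, 149], "roll": 0, "jaw": 40}
    - {"delta_pos": [-65, 0, 149], "roll": 0, "jaw": 40}
  squeeze: 20

```text
time_s: 2.82
ee_pos: [476.8, -251.2, 32.5]
ee_rot: [180.0, -0.1, -7.0]
force: [-0.6, 0.3, 3.2]
gripper_width: 53.4
gripper_force: 20.0
```

Call:
arm_command:
  rows:
    - {"delta_pos": [0, 0, -20], "roll": 0, "jaw": 40}
    - {"delta_pos": [0, 0, -50], "roll": 0, "jaw": 40}
    - {"delta_pos": [0, 0, -80], "roll": 0, "jaw": 40}
    - {"delta_pos": [10, -8, -105], "roll": 0, "jaw": 40}
    - {"delta_pos": [35, -25, -115], "roll": 0, "jaw": 40}
    - {"delta_pos": [65, -48, -115], "roll": 0, "jaw": 40}
    - {"delta_pos": [90, -75, -115], "roll": -0.5, "jaw": 40}
    - {"delta_pos": [93, -108, -115], "roll": -1.2, "jaw": 40}
    - {"delta_pos": [91, -143, -115], "roll": -2, "jaw": 40}
    - {"delta_pos": [88, -178, -115], "roll": -2.8, "jaw": 40}
    - {"delta_pos": [85, -213, -115], "roll": -3.6, "jaw": 40}
    - {"delta_pos": [82, -248, -115], "roll": -4.4, "jaw": 40}
    - {"delta_pos": [78, -283, -115], "roll": -5.2, "jaw": 40}
    - {"delta_pos": [74, -318, -115], "roll": -5.8, "jaw": 40}
    - {"delta_pos": [65, -350, -115], "roll": -5.8, "jaw": 40}
    - {"delta_pos": [45, -380, -115], "roll": -5.8, "jaw": 40}
    - {"delta_pos": [15, -395, -115], "roll": -5.8, "jaw": 40}
    - {"delta_pos": [-15, -405, -115], "roll": -5.8, "jaw": 40}
    - {"delta_pos": [-35, -412, -115], "roll": -5.8, "jaw": 40}
    - {"delta_pos": [-45, -415, -115], "roll": -5.8, "jaw": 40}

```text
time_s: 4.48
ee_pos: [479.5, 167.3, 146.7]
ee_rot: [-180.0, 0.1, 22.1]
force: [-0.1, 0.5, -1.9]
gripper_width: 53.2
gripper_force: 20.0
```

Call:
arm_command:
  rows:
    - {"delta_pos": [-20, -17, 0], "roll": 0, "jaw": 40}
    - {"delta_pos": [-42, -36, 0], "roll": 0, "jaw": 40}
    - {"delta_pos": [-56, -48, 0], "roll": 0, "jaw": 40}
    - {"delta_pos": [-56, -48, 0], "roll": 0, "jaw": 40}
    - {"delta_pos": [-56, -48, 0], "roll": 0, "jaw": 40}

```text
time_s: 4.9
ee_pos: [412.9, 189.9, 147.3]
ee_rot: [180.0, -0.1, 22.1]
force: [0.6, -0.9, -1.5]
gripper_width: 53.2
gripper_force: 20.0
```

Run:
```python
from h import *
s,f=wrist(); print(s['time_s'],s['ee_pos'],s['ee_rot'])
cv2.imwrite('pics/w2.png',f['img']); np.savez('w2.npz',W=f['W'],img=f['img'])
W=f['W'].reshape(-1,3);W=W[np.isfinite(W).all(1)]
o=np.array([466,213.4]);a=np.radians(22);X=np.array([np.cos(a),np.sin(a)]);Y=np.array([-X[1],X[0]])
L=np.c_[(W[:,:2]-o)@X,(W[:,:2]-o)@Y,W[:,2]]
k=(abs(L[:,0]-95)<130)&(abs(L[:,1])<50);L=L[k]
top=L[(L[:,2]>26)&(L[:,2]<34)&(abs(L[:,0])<15)]
print('stoptop',len(top),np.percentile(top,[1,50,99],axis=0).round(1).tolist())
fl=L[(L[:,2]<7)&(L[:,2]>1)]
r=L[(L[:,2]>8)&(L[:,2]<13)]
for x0 in range(0,200,25):
    q=r[abs(r[:,0]-x0)<12]
    for sg in(-1,1):
        g=q[q[:,1]*sg>0]
        if len(g)>5: print(x0,sg,len(g),np.percentile(g[:,1],[5,50,95]).round(1),np.median(g[:,2]).round(1))
q=fl[(abs(fl[:,1])<20)]; print('floor x',np.percentile(q[:,0],[0,.5,1,50,99,99.5,100]).round(1),np.median(q[:,2]))
```

```text
4.9 [412.90854955 189.89166039 147.26475845] [ 1.79972763e+02 -9.02514140e-02  2.20547345e+01]
stoptop 535 [[-4.0, -31.8, 26.6], [-1.3, 1.4, 30.1], [0.9, 34.6, 31.6]]
0 -1 40 [-32.4 -31.4 -30.5] 10.0
0 1 58 [18.6 32.9 34.6] 10.4
25 -1 114 [-32.9 -31.2 -29.6] 9.9
25 1 108 [32.  33.5 35.2] 10.1
50 -1 95 [-32.7 -31.  -30.1] 10.1
50 1 105 [32.5 33.4 35. ] 10.0
75 -1 105 [-32.6 -30.9 -29.3] 9.9
75 1 108 [32.5 33.5 35.1] 9.8
100 -1 100 [-32.  -30.9 -29.4] 9.9
100 1 104 [32.6 34.1 35.2] 10.0
125 -1 98 [-32.  -30.4 -29.4] 9.9
125 1 93 [32.8 34.4 35.4] 10.0
floor x [-34.6 -29.3 -24.8  65.9 136.6 137.4 138.5] 4.157933313203955
```

View pics/w2.png

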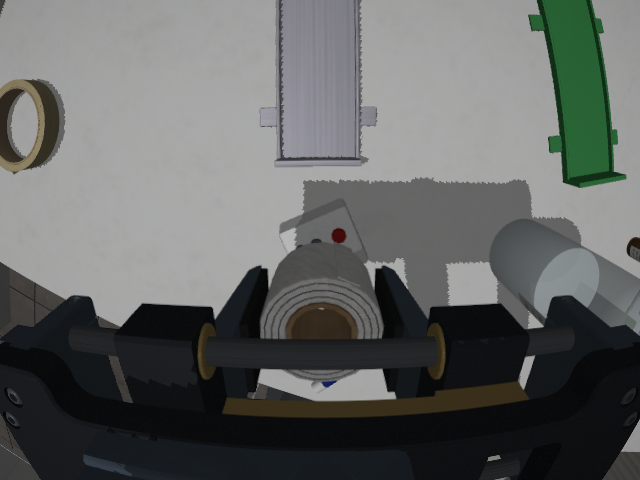

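Wrist view: the stop's edge is at (320,162), the channel runs straight up the image, and the roll sits upright between the fingers at (322,310). I'll check the roll's offset in the fingers before lowering it.

Run:
```python
from h import *
from scipy.optimize import least_squares
W=np.load('w2.npz')['W'].reshape(-1,3);W=W[np.isfinite(W).all(1)]
R=Ro.from_euler('xyz',[180,-.1,22.05],degrees=True).as_matrix(); L=(W-np.array([412.9,189.9,147.3]))@R
L=L[(abs(L[:,0])<40)&(abs(L[:,1])<26)]
t=L[(L[:,2]<-30)&(L[:,2]>-45)]; print('top z',np.percentile(t[:,2],[5,50,95]),len(t))
s=L[(L[:,2]>-33)&(L[:,2]<15)&(L[:,0]>10)]
print('side',len(s)); 
for lo,hi in((-32,-20),(-20,-5),(-5,12)):
    q=s[(s[:,2]>lo)&(s[:,2]<hi)]
    if len(q)>20: print(lo,least_squares(lambda c:np.hypot(*(q[:,:2]-c).T)-27,[0,0],loss='soft_l1').x, len(q),q[:,2].max())
c=np.array([512,0]);o=np.array([466.5,214.6]);a=np.radians(22.4)
print('tcp target for roll at x=31:',o+31*np.array([np.cos(a),np.sin(a)]))
```

```text
top z [-36.57845145 -35.54943038 -32.72719829] 5843
side 3063
-32 [-0.43376469  0.19751947] 1061 -20.01197751262997
-20 [-0.46888557  0.2036249 ] 1038 -5.013104314764467
-5 [-0.48684187  0.20247003] 856 11.964773702532051
tcp target for roll at x=31: [495.16092704 226.41318167]
```

Call:
arm_command:
  rows:
    - {"delta_pos": [25, -1, 0], "roll": 0, "jaw": 40}
    - {"delta_pos": [55, -2, 10], "roll": 0, "jaw": 40}
    - {"delta_pos": [80, -3, 30], "roll": -0.07, "jaw": 40}
    - {"delta_pos": [90.4, -3, 55], "roll": -0.07, "jaw": 40}
    - {"delta_pos": [90.4, -3, 80], "roll": -0.07, "jaw": 40}
    - {"delta_pos": [90.4, -3, 100], "roll": -0.07, "jaw": 40}
    - {"delta_pos": [90.4, -3, 115], "roll": -0.07, "jaw": 40}
    - {"delta_pos": [90.4, -3, 123], "roll": -0.07, "jaw": 40}
    - {"delta_pos": [90.4, -3, 127], "roll": -0.07, "jaw": 40}
    - {"delta_pos": [90.4, -3, 129], "roll": -0.07, "jaw": 40}
    - {"delta_pos": [90.4, -3, 130], "roll": -0.07, "jaw": 40}
    - {"delta_pos": [90.4, -3, 130], "roll": -0.07, "jaw": 40}

```text
time_s: 5.95
ee_pos: [496.1, 226.7, 17.7]
ee_rot: [180.0, -0.1, 22.3]
force: [-0.4, 0.3, -1.4]
gripper_width: 53.9
gripper_force: 20.0
```

Call:
arm_command:
  rows:
    - {"delta_pos": [0, 0, 0.7], "roll": 0, "jaw": 40}
    - {"delta_pos": [0, 0, 1.4], "roll": 0, "jaw": 40}
    - {"delta_pos": [0, 0, 1.4], "roll": 0, "jaw": 40}
    - {"delta_pos": [-1, 0, 1.4], "roll": 0, "jaw": 40}
    - {"delta_pos": [-2, 0, 1.4], "roll": 0, "jaw": 40}
    - {"delta_pos": [-3, 0, 1.4], "roll": 0, "jaw": 40}
    - {"delta_pos": [-4, 0, 1.4], "roll": 0, "jaw": 40}
    - {"delta_pos": [-4.5, 0, 1.4], "roll": 0, "jaw": 40}
    - {"delta_pos": [-4.5, 0, 1.4], "roll": 0, "jaw": 40}

```text
time_s: 6.7
ee_pos: [492.6, 225.5, 16.5]
ee_rot: [-180.0, -0.2, 22.4]
force: [2.6, 1.6, 5.4]
gripper_width: 53.5
gripper_force: 20.0
```

Call:
arm_command:
  rows:
    - {"delta_pos": [-0.7, 0, -0.3], "roll": 0, "jaw": 40}
    - {"delta_pos": [-1.4, 0, -0.5], "roll": 0, "jaw": 40}
    - {"delta_pos": [-2, 0, -0.5], "roll": 0, "jaw": 40}
    - {"delta_pos": [-2, 0, -0.5], "roll": 0, "jaw": 40}

```text
time_s: 7.03
ee_pos: [491.8, 225.1, 16.7]
ee_rot: [-180.0, -0.4, 22.3]
force: [7.5, 3.5, 1.0]
gripper_width: 53.8
gripper_force: 20.0
```

Call:
arm_command:
  rows:
    - {"delta_pos": [1.5, 0, 0], "roll": 0, "jaw": 40}
    - {"delta_pos": [1.2, 0, 0], "roll": 0, "jaw": 70}
    - {"delta_pos": [1.2, 0, 0], "roll": 0, "jaw": 100}
    - {"delta_pos": [1.2, 0, 0], "roll": 0, "jaw": 100}
    - {"delta_pos": [1.2, 0, 0], "roll": 0, "jaw": 100}
    - {"delta_pos": [1.2, 0, 0], "roll": 0, "jaw": 100}
    - {"delta_pos": [1, 0, -10], "roll": 0, "jaw": 100}
    - {"delta_pos": [1, 0, -35], "roll": 0, "jaw": 100}
    - {"delta_pos": [1, 0, -65], "roll": 0, "jaw": 100}
    - {"delta_pos": [5, 4, -100], "roll": 0, "jaw": 100}
    - {"delta_pos": [20, 18, -130], "roll": 0, "jaw": 100}
    - {"delta_pos": [40, 40, -135], "roll": 0, "jaw": 100}
    - {"delta_pos": [52, 72, -135], "roll": 0.5, "jaw": 100}
    - {"delta_pos": [53, 107, -135], "roll": 1.2, "jaw": 100}
    - {"delta_pos": [47, 142, -135], "roll": 1.9, "jaw": 100}
    - {"delta_pos": [36, 175, -135], "roll": 2.6, "jaw": 100}
    - {"delta_pos": [22, 208, -135], "roll": 3.3, "jaw": 100}
    - {"delta_pos": [7, 243, -135], "roll": 4, "jaw": 100}
    - {"delta_pos": [-8, 278, -135], "roll": 4.7, "jaw": 100}
    - {"delta_pos": [-23, 312, -135], "roll": 5.4, "jaw": 100}

```text
time_s: 8.7
ee_pos: [586.1, -75.1, 151.8]
ee_rot: [180.0, -0.0, -4.8]
force: [0.4, -0.3, 0.3]
gripper_width: 91.5
gripper_force: 0.0
```

Run:
```python
from h import *
from scipy.optimize import least_squares
s=env.state(); print(s['ee_pos'],s['ee_rot'])
f=grab('scene'); W=world(f).reshape(-1,3); W=W[np.isfinite(W).all(1)]; c=np.array([492,225.])
for _ in range(4):
    P=W[(np.hypot(*(W[:,:2]-c).T)<33)&(W[:,2]>14)&(W[:,2]<48)]; c=least_squares(lambda q:np.hypot(*(P[:,:2]-q).T)-27,c,loss='soft_l1').x
print(c,len(P)); t=W[(np.hypot(*(W[:,:2]-c).T)<25)&(W[:,2]>40)]; print(np.median(t[:,2]))
```

```text
[586.06288375 -75.10034233 151.84118277] [ 1.79996523e+02 -1.86311189e-02 -4.81960066e+00]
[491.3642511 222.4398693] 257
51.246572803555225
```

Call:
arm_command:
  rows:
    - {"delta_pos": [-5, 32, 0], "roll": 0.2, "jaw": 100}
    - {"delta_pos": [-10, 68, 0], "roll": 0.42, "jaw": 100}
    - {"delta_pos": [-16, 104, 5], "roll": 0.42, "jaw": 100}
    - {"delta_pos": [-22, 140, 20], "roll": 0.42, "jaw": 100}
    - {"delta_pos": [-28, 170, 40], "roll": 0.42, "jaw": 100}
    - {"delta_pos": [-30.6, 186.3, 55], "roll": 0.42, "jaw": 100}
    - {"delta_pos": [-30.6, 186.3, 57], "roll": 0.42, "jaw": 100}
    - {"delta_pos": [-30.6, 186.3, 57], "roll": 0.42, "jaw": 100}
    - {"delta_pos": [-30.6, 186.3, 57], "roll": 0.42, "jaw": 100}

```text
time_s: 9.5
ee_pos: [541.5, -255.8, 94.9]
ee_rot: [-180.0, -0.1, -6.7]
force: [0.3, -0.0, -0.1]
gripper_width: 91.3
gripper_force: 0.0
```

Call:
arm_command:
  rows:
    - {"delta_pos": [-1.2, 2.5, 5], "roll": 0.03, "jaw": 100}
    - {"delta_pos": [-1.2, 2.5, 25], "roll": 0.03, "jaw": 100}
    - {"delta_pos": [-1.2, 2.5, 45], "roll": 0.03, "jaw": 100}
    - {"delta_pos": [-1.2, 2.5, 60], "roll": 0.03, "jaw": 100}
    - {"delta_pos": [-1.2, 2.5, 65], "roll": 0.03, "jaw": 100}
    - {"delta_pos": [-1.2, 2.5, 65], "roll": 0.03, "jaw": 100}
    - {"delta_pos": [-1.2, 2.5, 65], "roll": 0.03, "jaw": 40}
    - {"delta_pos": [-1.2, 2.5, 65], "roll": 0.03, "jaw": 40}
    - {"delta_pos": [-1.2, 2.5, 65], "roll": 0.03, "jaw": 40}
    - {"delta_pos": [-1.2, 2.5, 65], "roll": 0.03, "jaw": 40}
    - {"delta_pos": [-1.2, 2.5, 65], "roll": 0.03, "jaw": 40}
    - {"delta_pos": [-1.2, 2.5, 65], "roll": 0.03, "jaw": 40}
    - {"delta_pos": [-1.2, 2.5, 65], "roll": 0.03, "jaw": 40}
  squeeze: 20

```text
time_s: 10.58
ee_pos: [539.7, -258.9, 29.5]
ee_rot: [180.0, -0.0, -6.9]
force: [-0.4, -0.0, 2.1]
gripper_width: 53.9
gripper_force: 20.0
```

Call:
arm_command:
  rows:
    - {"delta_pos": [0, 0, -20], "roll": 0, "jaw": 40}
    - {"delta_pos": [0, 0, -50], "roll": 0, "jaw": 40}
    - {"delta_pos": [0, 0, -80], "roll": 0, "jaw": 40}
    - {"delta_pos": [8, -15, -105], "roll": 0, "jaw": 40}
    - {"delta_pos": [22, -42, -115], "roll": 0, "jaw": 40}
    - {"delta_pos": [36, -74, -115], "roll": 0, "jaw": 40}
    - {"delta_pos": [33, -109, -115], "roll": -0.8, "jaw": 40}
    - {"delta_pos": [30, -144, -115], "roll": -1.6, "jaw": 40}
    - {"delta_pos": [27, -179, -115], "roll": -2.4, "jaw": 40}
    - {"delta_pos": [23, -214, -115], "roll": -3.2, "jaw": 40}
    - {"delta_pos": [20, -249, -115], "roll": -4, "jaw": 40}
    - {"delta_pos": [16, -284, -115], "roll": -4.8, "jaw": 40}
    - {"delta_pos": [12, -319, -115], "roll": -5.5, "jaw": 40}
    - {"delta_pos": [8, -354, -115], "roll": -5.86, "jaw": 40}
    - {"delta_pos": [1, -389, -115], "roll": -5.86, "jaw": 40}
    - {"delta_pos": [-15, -422, -115], "roll": -5.86, "jaw": 40}
    - {"delta_pos": [-33, -455, -115], "roll": -5.86, "jaw": 40}
    - {"delta_pos": [-47, -485, -110], "roll": -5.86, "jaw": 40}
    - {"delta_pos": [-54, -503, -100], "roll": -5.86, "jaw": 40}
    - {"delta_pos": [-54, -503.7, -90], "roll": -5.86, "jaw": 40}

```text
time_s: 12.25
ee_pos: [545.2, 251.5, 118.8]
ee_rot: [-179.9, -0.1, 22.6]
force: [0.2, 0.5, -0.5]
gripper_width: 53.7
gripper_force: 20.0
```

Call:
arm_command:
  rows:
    - {"delta_pos": [0, 0, 15], "roll": 0, "jaw": 40}
    - {"delta_pos": [0, 0, 25], "roll": 0, "jaw": 40}
    - {"delta_pos": [0, 0, 25], "roll": 0, "jaw": 40}
    - {"delta_pos": [0, 0, 25], "roll": 0, "jaw": 40}

```text
time_s: 12.58
ee_pos: [546.3, 246.7, 93.3]
ee_rot: [180.0, 0.1, 22.3]
force: [0.6, -0.1, 0.3]
gripper_width: 53.9
gripper_force: 20.0
```

```bash
cat > off.py <<'E'
from h import *
from scipy.optimize import least_squares
s,f=wrist(); p=np.array(s['ee_pos']); W=f['W'].reshape(-1,3);W=W[np.isfinite(W).all(1)]
R=Ro.from_euler('xyz',s['ee_rot'],degrees=True).as_matrix(); L=(W-p)@R
L=L[(abs(L[:,0])<40)&(abs(L[:,1])<26)]
q=L[(L[:,2]>-22)&(L[:,2]<8)&(L[:,0]>10)]
c=least_squares(lambda c:np.hypot(*(q[:,:2]-c).T)-27,[0,0],loss='soft_l1').x
print(s['time_s'],p,s['ee_rot'],'off',c,len(q),'bottom',np.percentile(L[(L[:,2]<16)&(L[:,0]>15)][:,2],99.5))
o=np.array([466.5,214.6]);a=np.radians(22.4);X=np.array([np.cos(a),np.sin(a)]);Y=np.array([-X[1],X[0]])
r=p+R@np.array([c[0],c[1],0]); print('roll in tray',(r[:2]-o)@X,(r[:2]-o)@Y)
E
python3 off.py
```

```text
12.5833 [546.27075381 246.66913764  93.33125841] [1.79982644e+02 1.04451681e-01 2.23429854e+01] off [ 0.06248947 -0.38214309] 1894 bottom 4.644309115131852
roll in tray 86.03520177759063 -0.3667964680054849
```

Call:
arm_command:
  rows:
    - {"delta_pos": [0, -0.3, 20], "roll": 0, "jaw": 40}
    - {"delta_pos": [0, -0.3, 40], "roll": 0, "jaw": 40}
    - {"delta_pos": [0, -0.3, 58], "roll": 0, "jaw": 40}
    - {"delta_pos": [0, -0.3, 70], "roll": 0, "jaw": 40}
    - {"delta_pos": [0, -0.3, 76], "roll": 0, "jaw": 40}
    - {"delta_pos": [0, -0.3, 78.5], "roll": 0, "jaw": 40}
    - {"delta_pos": [0, -0.3, 79.3], "roll": 0, "jaw": 40}
    - {"delta_pos": [0, -0.3, 79.3], "roll": 0, "jaw": 40}
    - {"delta_pos": [0, -0.3, 79.3], "roll": 0, "jaw": 40}

```text
time_s: 13.38
ee_pos: [547.1, 248.2, 15.9]
ee_rot: [180.0, -0.1, 22.4]
force: [-0.0, -0.4, -0.7]
gripper_width: 54.0
gripper_force: 20.0
```

Call:
arm_command:
  rows:
    - {"delta_pos": [0, 0, 1], "roll": 0, "jaw": 40}
    - {"delta_pos": [0, 0, 2], "roll": 0, "jaw": 40}
    - {"delta_pos": [0, 0, 2.2], "roll": 0, "jaw": 40}
    - {"delta_pos": [0, 0, 2.2], "roll": 0, "jaw": 40}

```text
time_s: 13.72
ee_pos: [546.8, 248.2, 13.5]
ee_rot: [180.0, -0.1, 22.4]
force: [-0.0, -0.4, 5.3]
gripper_width: 53.8
gripper_force: 20.0
```

Now it's on the floor. I'll slide it towards the tall roll until the force rises.

Call:
arm_command:
  rows:
    - {"delta_pos": [-1, 0, -0.4], "roll": 0, "jaw": 40}
    - {"delta_pos": [-2, 0, -0.4], "roll": 0, "jaw": 40}
    - {"delta_pos": [-3, 0, -0.4], "roll": 0, "jaw": 40}
    - {"delta_pos": [-4, 0, -0.4], "roll": 0, "jaw": 40}
    - {"delta_pos": [-5, 0, -0.4], "roll": 0, "jaw": 40}
    - {"delta_pos": [-6, 0, -0.4], "roll": 0, "jaw": 40}
    - {"delta_pos": [-7, 0, -0.4], "roll": 0, "jaw": 40}
    - {"delta_pos": [-7, 0, -0.4], "roll": 0, "jaw": 40}

```text
time_s: 14.38
ee_pos: [540.8, 245.7, 13.5]
ee_rot: [180.0, -0.2, 22.4]
force: [3.6, 1.7, 5.0]
gripper_width: 53.7
gripper_force: 20.0
```

Call:
arm_command:
  rows:
    - {"delta_pos": [-0.7, 0, -0.3], "roll": 0, "jaw": 40}
    - {"delta_pos": [-1.4, 0, -0.5], "roll": 0, "jaw": 40}
    - {"delta_pos": [-2, 0, -0.5], "roll": 0, "jaw": 40}
    - {"delta_pos": [-2, 0, -0.5], "roll": 0, "jaw": 40}

```text
time_s: 14.72
ee_pos: [540.6, 245.4, 13.7]
ee_rot: [180.0, -0.4, 22.4]
force: [7.8, 2.0, 0.3]
gripper_width: 54.1
gripper_force: 20.0
```

Call:
arm_command:
  rows:
    - {"delta_pos": [1.2, 0, 0], "roll": 0, "jaw": 40}
    - {"delta_pos": [1, 0, 0], "roll": 0, "jaw": 70}
    - {"delta_pos": [1, 0, 0], "roll": 0, "jaw": 100}
    - {"delta_pos": [1, 0, 0], "roll": 0, "jaw": 100}
    - {"delta_pos": [1, 0, 0], "roll": 0, "jaw": 100}
    - {"delta_pos": [1, 0, 0], "roll": 0, "jaw": 100}
    - {"delta_pos": [1, 0, -10], "roll": 0, "jaw": 100}
    - {"delta_pos": [1, 0, -35], "roll": 0, "jaw": 100}
    - {"delta_pos": [1, 0, -65], "roll": 0, "jaw": 100}
    - {"delta_pos": [1, 8, -100], "roll": 0, "jaw": 100}
    - {"delta_pos": [0, 30, -130], "roll": 0, "jaw": 100}
    - {"delta_pos": [-1, 62, -135], "roll": 0.3, "jaw": 100}
    - {"delta_pos": [-2, 97, -135], "roll": 1, "jaw": 100}
    - {"delta_pos": [-4, 132, -135], "roll": 1.8, "jaw": 100}
    - {"delta_pos": [-17, 165, -135], "roll": 2.6, "jaw": 100}
    - {"delta_pos": [-31, 200, -135], "roll": 3.4, "jaw": 100}
    - {"delta_pos": [-45, 235, -135], "roll": 4.2, "jaw": 100}
    - {"delta_pos": [-59, 270, -135], "roll": 5, "jaw": 100}
    - {"delta_pos": [-72, 303, -135], "roll": 5.7, "jaw": 100}
    - {"delta_pos": [-77, 315, -135], "roll": 5.86, "jaw": 100}

```text
time_s: 16.38
ee_pos: [586.5, -80.3, 149.3]
ee_rot: [179.9, -0.1, -7.2]
force: [0.6, 0.2, -0.0]
gripper_width: 90.9
gripper_force: 0.0
```

Call:
arm_command:
  rows:
    - {"delta_pos": [7, 32, 0], "roll": 0, "jaw": 100}
    - {"delta_pos": [15, 68, 0], "roll": 0, "jaw": 100}
    - {"delta_pos": [23, 104, 5], "roll": 0, "jaw": 100}
    - {"delta_pos": [31, 140, 20], "roll": 0, "jaw": 100}
    - {"delta_pos": [37, 170, 38], "roll": 0, "jaw": 100}
    - {"delta_pos": [40, 182.4, 52], "roll": 0, "jaw": 100}
    - {"delta_pos": [40, 182.4, 54], "roll": 0, "jaw": 100}
    - {"delta_pos": [40, 182.4, 54], "roll": 0, "jaw": 100}
    - {"delta_pos": [40, 182.4, 54], "roll": 0, "jaw": 100}

```text
time_s: 17.13
ee_pos: [604.8, -260.4, 95.0]
ee_rot: [-180.0, -0.0, -6.8]
force: [0.3, 0.6, 0.3]
gripper_width: 91.2
gripper_force: 0.0
```

Call:
arm_command:
  rows:
    - {"delta_pos": [-0.2, 5.9, 2], "roll": 0.02, "jaw": 100}
    - {"delta_pos": [-0.2, 5.9, 22], "roll": 0.02, "jaw": 100}
    - {"delta_pos": [-0.2, 5.9, 45], "roll": 0.02, "jaw": 100}
    - {"delta_pos": [-0.2, 5.9, 60], "roll": 0.02, "jaw": 100}
    - {"delta_pos": [-0.2, 5.9, 65], "roll": 0.02, "jaw": 100}
    - {"delta_pos": [-0.2, 5.9, 65], "roll": 0.02, "jaw": 100}
    - {"delta_pos": [-0.2, 5.9, 65], "roll": 0.02, "jaw": 40}
    - {"delta_pos": [-0.2, 5.9, 65], "roll": 0.02, "jaw": 40}
    - {"delta_pos": [-0.2, 5.9, 65], "roll": 0.02, "jaw": 40}
    - {"delta_pos": [-0.2, 5.9, 65], "roll": 0.02, "jaw": 40}
    - {"delta_pos": [-0.2, 5.9, 65], "roll": 0.02, "jaw": 40}
    - {"delta_pos": [-0.2, 5.9, 65], "roll": 0.02, "jaw": 40}
    - {"delta_pos": [-0.2, 5.9, 65], "roll": 0.02, "jaw": 40}
  squeeze: 20

```text
time_s: 18.22
ee_pos: [603.9, -267.8, 30.0]
ee_rot: [-180.0, -0.0, -7.0]
force: [-0.0, 0.5, 2.7]
gripper_width: 54.3
gripper_force: 20.0
```

Call:
arm_command:
  rows:
    - {"delta_pos": [0, 0, -20], "roll": 0, "jaw": 40}
    - {"delta_pos": [0, 0, -50], "roll": 0, "jaw": 40}
    - {"delta_pos": [0, 0, -80], "roll": 0, "jaw": 40}
    - {"delta_pos": [-2, -15, -105], "roll": 0, "jaw": 40}
    - {"delta_pos": [-6, -45, -115], "roll": 0, "jaw": 40}
    - {"delta_pos": [-11, -82, -115], "roll": -0.6, "jaw": 40}
    - {"delta_pos": [-16, -119, -115], "roll": -1.4, "jaw": 40}
    - {"delta_pos": [-21, -156, -115], "roll": -2.2, "jaw": 40}
    - {"delta_pos": [-26, -193, -115], "roll": -3, "jaw": 40}
    - {"delta_pos": [-32, -230, -115], "roll": -3.8, "jaw": 40}
    - {"delta_pos": [-37, -267, -115], "roll": -4.6, "jaw": 40}
    - {"delta_pos": [-42, -304, -115], "roll": -5.3, "jaw": 40}
    - {"delta_pos": [-47, -341, -115], "roll": -5.88, "jaw": 40}
    - {"delta_pos": [-52, -378, -115], "roll": -5.88, "jaw": 40}
    - {"delta_pos": [-57, -415, -115], "roll": -5.88, "jaw": 40}
    - {"delta_pos": [-62, -450, -115], "roll": -5.88, "jaw": 40}
    - {"delta_pos": [-67, -485, -112], "roll": -5.88, "jaw": 40}
    - {"delta_pos": [-71, -515, -100], "roll": -5.88, "jaw": 40}
    - {"delta_pos": [-72.8, -531, -85], "roll": -5.88, "jaw": 40}
    - {"delta_pos": [-72.8, -531, -65], "roll": -5.88, "jaw": 40}

```text
time_s: 19.88
ee_pos: [596.6, 272.0, 94.3]
ee_rot: [-180.0, -0.2, 22.6]
force: [-0.4, -0.5, -1.2]
gripper_width: 54.3
gripper_force: 20.0
```

Call:
arm_command:
  rows:
    - {"delta_pos": [0, 0, 0], "roll": 0, "jaw": 40}
    - {"delta_pos": [0, 0, 0], "roll": 0, "jaw": 40}
    - {"delta_pos": [0, 0, 0], "roll": 0, "jaw": 40}

```text
time_s: 20.13
ee_pos: [596.6, 267.3, 94.8]
ee_rot: [180.0, -0.0, 22.3]
force: [-0.4, -0.4, -0.2]
gripper_width: 54.4
gripper_force: 20.0
```

```bash
python3 off.py
```

```text
20.1333 [596.56182266 267.26801863  94.79244424] [ 1.79978890e+02 -9.08903288e-03  2.23421841e+01] off [-0.86090628 -0.02010638] 1985 bottom 4.922731004350697
roll in tray 139.4574783992997 -0.8477248951001485
```

Call:
arm_command:
  rows:
    - {"delta_pos": [0.5, -0.8, 20], "roll": 0, "jaw": 40}
    - {"delta_pos": [0.5, -0.8, 40], "roll": 0, "jaw": 40}
    - {"delta_pos": [0.5, -0.8, 58], "roll": 0, "jaw": 40}
    - {"delta_pos": [0.5, -0.8, 70], "roll": 0, "jaw": 40}
    - {"delta_pos": [0.5, -0.8, 76], "roll": 0, "jaw": 40}
    - {"delta_pos": [0.5, -0.8, 79], "roll": 0, "jaw": 40}
    - {"delta_pos": [0.5, -0.8, 80], "roll": 0, "jaw": 40}
    - {"delta_pos": [0.5, -0.8, 80], "roll": 0, "jaw": 40}
    - {"delta_pos": [0.5, -0.8, 80], "roll": 0, "jaw": 40}

```text
time_s: 20.93
ee_pos: [597.1, 269.4, 15.6]
ee_rot: [-180.0, -0.1, 22.4]
force: [0.2, 0.4, -0.4]
gripper_width: 54.4
gripper_force: 20.0
```

Call:
arm_command:
  rows:
    - {"delta_pos": [0, 0, 1], "roll": 0, "jaw": 40}
    - {"delta_pos": [0, 0, 1.8], "roll": 0, "jaw": 40}
    - {"delta_pos": [0, 0, 1.8], "roll": 0, "jaw": 40}
    - {"delta_pos": [-1, 0, 1.5], "roll": 0, "jaw": 40}
    - {"delta_pos": [-2, 0, 1.5], "roll": 0, "jaw": 40}
    - {"delta_pos": [-3, 0, 1.5], "roll": 0, "jaw": 40}
    - {"delta_pos": [-4, 0, 1.5], "roll": 0, "jaw": 40}
    - {"delta_pos": [-5, 0, 1.5], "roll": 0, "jaw": 40}
    - {"delta_pos": [-5, 0, 1.5], "roll": 0, "jaw": 40}

```text
time_s: 21.68
ee_pos: [592.9, 267.7, 14.0]
ee_rot: [-180.0, -0.2, 22.4]
force: [3.1, 0.7, 5.0]
gripper_width: 54.5
gripper_force: 20.0
```

Call:
arm_command:
  rows:
    - {"delta_pos": [-0.7, 0, -0.3], "roll": 0, "jaw": 40}
    - {"delta_pos": [-1.4, 0, -0.5], "roll": 0, "jaw": 40}
    - {"delta_pos": [-2.1, 0, -0.5], "roll": 0, "jaw": 40}
    - {"delta_pos": [-2.8, 0, -0.5], "roll": 0, "jaw": 40}
    - {"delta_pos": [-3.2, 0, -0.5], "roll": 0, "jaw": 40}
    - {"delta_pos": [-3.2, 0, -0.5], "roll": 0, "jaw": 40}

```text
time_s: 22.18
ee_pos: [590.4, 266.7, 14.0]
ee_rot: [-180.0, -0.3, 22.4]
force: [5.3, 3.3, 3.6]
gripper_width: 54.2
gripper_force: 20.0
```

Call:
arm_command:
  rows:
    - {"delta_pos": [-0.7, 0, -0.3], "roll": 0, "jaw": 40}
    - {"delta_pos": [-1.4, 0, -0.3], "roll": 0, "jaw": 40}
    - {"delta_pos": [-1.8, 0, -0.3], "roll": 0, "jaw": 40}
    - {"delta_pos": [-1.8, 0, -0.3], "roll": 0, "jaw": 40}

```text
time_s: 22.52
ee_pos: [590.1, 266.5, 14.1]
ee_rot: [180.0, -0.4, 22.4]
force: [8.7, 3.7, 0.7]
gripper_width: 53.9
gripper_force: 20.0
```

Call:
arm_command:
  rows:
    - {"delta_pos": [1.5, 0, 0], "roll": 0, "jaw": 40}
    - {"delta_pos": [1.3, 0, 0], "roll": 0, "jaw": 70}
    - {"delta_pos": [1.3, 0, 0], "roll": 0, "jaw": 100}
    - {"delta_pos": [1.3, 0, 0], "roll": 0, "jaw": 100}
    - {"delta_pos": [1.3, 0, 0], "roll": 0, "jaw": 100}
    - {"delta_pos": [1.3, 0, 0], "roll": 0, "jaw": 100}
    - {"delta_pos": [1.3, 0, -10], "roll": 0, "jaw": 100}
    - {"delta_pos": [1, 0, -35], "roll": 0, "jaw": 100}
    - {"delta_pos": [1, 0, -70], "roll": 0, "jaw": 100}
    - {"delta_pos": [1, 0, -110], "roll": 0, "jaw": 100}
    - {"delta_pos": [-15, 0, -140], "roll": 0, "jaw": 100}
    - {"delta_pos": [-45, 0, -160], "roll": 0, "jaw": 100}
    - {"delta_pos": [-80, 0, -160], "roll": 0, "jaw": 100}
    - {"delta_pos": [-115, 0, -160], "roll": 0, "jaw": 100}
    - {"delta_pos": [-145, 0, -160], "roll": 0, "jaw": 100}
    - {"delta_pos": [-160, 0, -160], "roll": 0, "jaw": 100}
    - {"delta_pos": [-160, 0, -160], "roll": 0, "jaw": 100}
    - {"delta_pos": [-160, 0, -160], "roll": 0, "jaw": 100}

```text
time_s: 24.02
ee_pos: [439.1, 204.3, 174.9]
ee_rot: [-180.0, -0.1, 22.4]
force: [0.3, 0.6, -0.2]
gripper_width: 91.0
gripper_force: 0.0
```

Run:
```python
from h import *
from scipy.optimize import least_squares
s,f=wrist(); print(s['time_s'],s['ee_pos'],s['force'])
cv2.imwrite('pics/w3.png',f['img']); W=f['W'].reshape(-1,3);W=W[np.isfinite(W).all(1)]
o=np.array([466.5,214.6]);a=np.radians(22.4);X=np.array([np.cos(a),np.sin(a)]);Y=np.array([-X[1],X[0]])
L=np.c_[(W[:,:2]-o)@X,(W[:,:2]-o)@Y,W[:,2]]
for x,h in((27,52),(81,38),(134.5,38)):
    P=L[(np.hypot(L[:,0]-x,L[:,1])<34)&(abs(L[:,2]-h)<3.5)]
    print(x,len(P),'bbox',np.percentile(P[:,:2],[.3,99.7],axis=0).round(1).tolist(),'z',np.percentile(P[:,2],[5,50,95]).round(1))
t=L[(L[:,2]>26)&(L[:,2]<32)&(abs(L[:,0])<12)&(abs(L[:,1])<38)]
print('stop',len(t),np.percentile(t[:,:2],[1,99],axis=0).round(1).tolist())
```

```text
24.0167 [439.14262819 204.3364507  174.87514347] [ 0.27487201  0.64042626 -0.18834792]
27 2709 bbox [[1.3, -26.6], [53.4, 25.7]] z [50.8 52.1 53.3]
81 2776 bbox [[54.9, -26.6], [114.4, 25.6]] z [36.5 38.1 39.4]
134.5 2587 bbox [[100.9, -25.1], [158.9, 27.2]] z [36.4 38.  39.5]
stop 368 [[-4.6, -33.5], [-0.1, 33.1]]
```

View pics/w3.png

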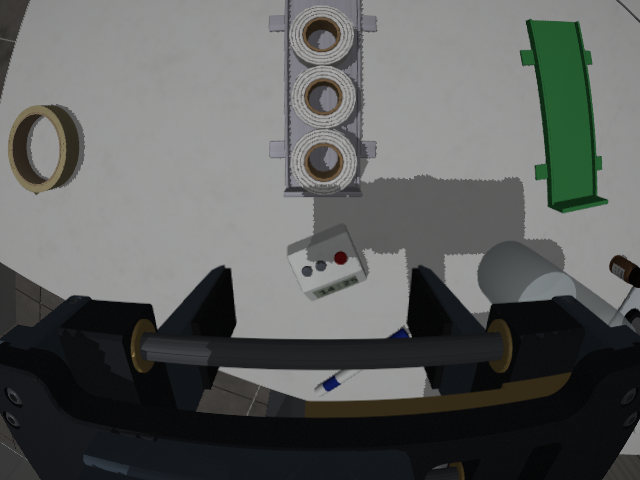

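The final view shows the three rolls flat in the channel at (323,160), (323,97) and (321,35). They touch each other and the stop, the bystanders haven't moved, and the gripper is clear.

```bash
python3 -c "
from workcell import env
print(env.job_done())"
```

```text
the job is handed in; nothing more can be done
None
```

I handed the job in at about 24 s: all three rolls stand flat in the tray in a closed row, with the tall one against the stop and the bottle, vial and timer left where they stood; the hand-in returned no verdict.

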